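# Lock the drawbar with its linchpin

## Task

Take the linchpin with the red grip from the wooden rack and push it fully home, from above, into the hole near the free end of the steel drawbar, with its ring pointing out past that end. Then swing the ring down over the drawbar's end until it snaps under the tip of the pin and locks it, and let go. Leave the black pin in the rack.

Things in the scene. Friction and masses are not known exactly. Their poses are not given: they have to be found in the camera images.
- linchpin_grip (a point): Centre of the red 24 x 24 x 34 mm grip of the loose linchpin (160 g), z up. Below the grip a 34 mm round shoulder, underside 33 mm under this point, then a 12 mm shank, 30 mm long, tapered. A D-shaped brass wire ring, 66 mm wide, hinged 25 mm below this point (hinge along y), reaches 54 mm out along minus x; its top is 22 mm below: grip above it. Stands in a wooden rack 50 mm high.
- linchpin_ring (a joint): Swing of the red pin's ring about its hinge: 0 = open, level out along the pin's minus x; grows as its far side goes down; 1.57 = shut, hanging straight down round the drawbar, 16 mm below the pin's tip. An over-centre spring holds it at either stop: press the far side straight down with 1 to 2 N past 0.35 rad (19 mm down) and it snaps shut by itself.
- hitch_hole (a point): Centre of the mouth of the upright hole through the drawbar, on its top face, 100 mm above the bench; 17 mm wide, countersunk to 26 mm. Minus x points along the bar to its free end, 18 mm away; z up. Flat steel bar, 40 x 16 mm, fixed in a grey stand whose socket starts 70 mm behind the hole. Pin home: shoulder on the bar, grip centre 33 mm above this point, ring roughly along minus x.
- spare_grip (a point): Centre of the black grip of the other pin in the rack: same shape and size as the red one, but its 20 mm shank is too thick for the drawbar's hole. It stands in the rack's other hole, 110 mm from the red pin; which pin is in which hole varies. It must stay there.

How it is judged:
By the outcome, as a careful person would: the job done as asked, in the order asked, and still so for the second after the job is handed in, with the robot touching nothing.
It also fails if it takes over 48 s, if anything falls off the work surface, if the arm or the gripper's body presses on something with over 40 N, if the wrist force passes 120 N, or if a joint passes its speed limit or range.

## Robot

A 6-joint arm with a two-finger parallel gripper is mounted at the origin on a cart in front of the work surface, level with it; the furniture and walls round the work are solid. World frame = base frame: x ahead of the robot, y to its left, z up, the work surface at z = 0. Lengths are in m, angles in degrees, forces in N, time in s.
With the tool pointing down it reaches from about 0.425 to 1.125 m from the base axis. Payload 14.9 kg.
Tool frame: the origin (TCP) lies between the finger pads; the fingertips stand 17 mm ahead of it and the grasp point (between the pads) lies 2 mm behind it; x points along the fingers, y is the direction in which the jaws open and shut, and the axes are right-handed (so a half turn about x gives the same grasp; the last joint's range is limited). The gripper opens to 91 mm and grips with 3 to 60 N. Pads are 32 mm wide; open, the fingers measure 118 mm over their backs; the gripper's body (76 mm by 178 mm) begins 60 mm behind the grasp point.
Start: joints at [65.93, 21.709, 99.362, -0, 58.929, -1.908], TCP at [0.264, 0.648, 0.231] pointing down, gripper open.
Joint ranges: [-158.91, 158.91], [-42.39, 125.64], [0.06, 152.35], [-60.88, 240.88], [17.5, 164.5], [-176.32, 176.32]. Speed limits (degrees/s): [108.29, 108.29, 136.94, 180, 180, 180].

## Interface

Orientations are given as a 3x3 rotation matrix whose columns are the frame's x, y, z axes.
In Python, from workcell import r gives the robot as it stands.
- The arm moves only by the tool arm_command, never from a script. Its argument "steps" is one flat list of numbers, 6 for each row, row after row: the shift along the tool's x, y, z in mm, then the turn, a rotation vector about the tool's x, y, z in degrees. In form: [x, y, z, rx, ry, rz, x, y, z, rx, ry, rz, ...]. A call has 1 to 10 rows; each row shifts and turns the commanded pose from where the row before left it, along the tool's axes as they then stand; what a row does not reach is not made up. A row lasts 1/8 s, in which the tool goes at most 62.5 mm and 10.7 degrees, less where a joint would pass 70% of its speed; a pose out of reach is approached as far as the arm can. A call with a gripper value outside its range is refused whole. "claw" is the finger opening in mm, from 0 to 91.2, set as the call begins (left out, the last holds). The fingers move at their own pace and stop on an object; "force" is the grip in N (left out, the last holds). Time passes only in rows, so rows that do not move let the fingers close. It gives the time, the measured TCP pose, the force and the opening at its end, in the units of the state.
- r.get_obs(): the state, without advancing time (a new reading comes with each control period).
- r.snapshot(name): name is "scene" or "top" or "wrist"; returns a dict with "img" (420x560x3 uint8, red, green, blue), "intrinsics" (3x3 intrinsics, pixels), "pose" (4x4, takes a point from camera to world coordinates). Camera axes: x right, y down, z forward; pixel columns grow to the right and rows downward; lengths in m; the calibration is good to about 2 mm. A picture is of the moment at which its call begins. There is no depth.
- r.sign_off(): hands the job in, once; it reports no verdict.
Trained networks look in the newest picture that a camera, given by its name, has taken for a name from the list of things; names that differ only in an ending like _2 or _b are one class to them, and where a whole thing is asked for, a point or a joint stands for the part that bears it (a point fixed in the world has none). Each returns a list of dicts, best first, with "score" (0 to 1); they miss things now and then, are a little off and sometimes report something else, mostly with a low value. They report only what shows in the picture. A call takes as long as a camera call.
- r.spot_in(camera, thing): "extent" ([left, top, width, height] in pixels, round what is visible of it).
The state is a dict: "time": time; "joint_positions": joint angles; "qd": joint speeds; "effort": joint torques, N m; "tcp_pos": TCP position; "orientation": TCP orientation; "force": force on the tool from outside, world axes, zero at the start; "ft_torque": the same for the moment, N m; "width": finger opening in m.
Only numpy, scipy, OpenCV 4.12 (cv2) and the standard library are available. Lean on these libraries where they do the work, as an engineer would, in place of code of your own. Each camera call takes 0.05 s, during which the arm holds its last target. There are 200 camera calls.

## Working session

There is one attempt and no reset: what is moved stays moved. The work goes in short steps, Python scripts to look and compute and a tool call to move; the robot and the scene stay as the last step left them, time stands still between calls to the robot, and variables do not carry over. Pictures are saved under pics/ and viewed, about 8 in all and at most 12, crops included, and the job is handed in when it is done.

Besides the shell and the picture viewer there is one more tool, called after "Emit:" by a JSON object that holds its "api" and its "payload". arm_command: Moves the arm, as the interface text tells. Its arguments: {"type":"object","properties":{"steps":{"type":"array"},"claw":{"type":"number"},"force":{"type":"number"}},"required":["steps"]}

```bash
mkdir -p pics
cat > h.py <<'E'
import numpy as np, cv2
from workcell import r
np.set_printoptions(precision=4,suppress=True)
def snap(cam,name=None):
    s=r.snapshot(cam)
    if name: cv2.imwrite(f'pics/{name}.png',cv2.cvtColor(np.asarray(s['img'],np.uint8),cv2.COLOR_RGB2BGR))
    return s
def onz(s,u,v,z):
    K=np.array(s['intrinsics']);T=np.array(s['pose'])
    d=T[:3,:3]@np.linalg.solve(K,[u,v,1]);o=T[:3,3]
    return o+d*(z-o[2])/d[2]
def proj(s,p):
    K=np.array(s['intrinsics']);T=np.array(s['pose'])
    q=K@(T[:3,:3].T@(np.asarray(p)-T[:3,3]));return q[:2]/q[2]
E
python3 - <<'E'
from h import *
S={}
for c in('scene','top'):
    s=snap(c,c+'0');S[c]=s
    print(c,np.array(s['pose'])[:3],np.array(s['intrinsics'])[0])
    for t in('linchpin_grip','linchpin_ring','hitch_hole','spare_grip'):
        for d in r.spot_in(c,t)[:2]:
            e=d['extent'];print(c,t,np.round(e,1),round(d['score'],2))
o=r.get_obs();print(o['orientation'],o['tcp_pos'],o['time'])
a=[cv2.imread(f'pics/{c}0.png') for c in('scene','top')]
E
```

```text
scene [[ 0.4251 -0.6942  0.5808 -0.0041]
 [-0.9051 -0.3323  0.2652 -0.0488]
 [ 0.0089 -0.6384 -0.7696  0.8054]] [473.3712   0.     283.5809]
scene linchpin_grip [208.5 210.8  37.4  38.2] 0.88
scene linchpin_ring [212.3 224.4  35.   28.9] 0.6
scene hitch_hole [347.3 198.8  84.4  89.1] 0.59
top [[-0.0061 -0.9967  0.0813  0.4318]
 [-1.      0.0057 -0.0061  0.1989]
 [ 0.0056 -0.0814 -0.9967  0.977 ]] [417.3683   0.     276.6335]
top linchpin_grip [220.4 211.1  31.4  35.6] 0.81
top linchpin_ring [213.8 216.4  34.4  29.3] 0.61
top hitch_hole [332.7 133.3  60.3  86.6] 0.86
top spare_grip [167.4 225.2  36.6  35.4] 0.8
[[-0.      0.3772  0.9261]
 [-0.0001  0.9261 -0.3772]
 [-1.     -0.0001 -0.    ]] [0.264  0.6483 0.2309] 0.5
```

View pics/scene0.png

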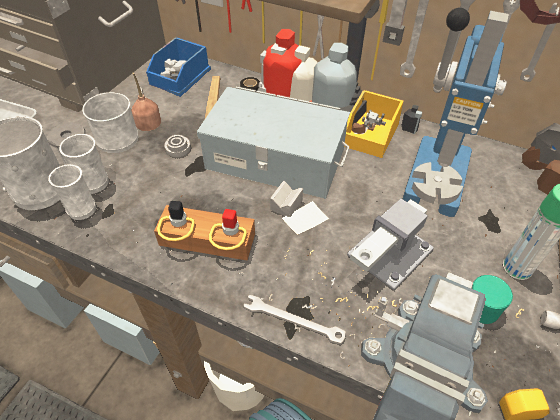

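View pics/top0.png

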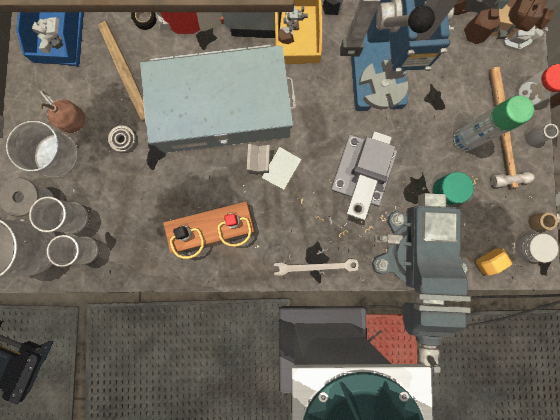

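Scene: red pin in the rack's right hole, with its ring towards the robot. The drawbar's free end also points towards the robot, with a vise beside it. In the top view the red grip is at about (231,219) and the hole at about (358,209). I'll zoom in for accuracy.

Run:
```python
import cv2,numpy as np
a=cv2.imread('pics/top0.png');b=cv2.imread('pics/scene0.png')
f=lambda im,x,y,w,h:cv2.resize(im[y:y+h,x:x+w],None,fx=5,fy=5,interpolation=cv2.INTER_CUBIC)
A=f(a,195,195,76,56);B=f(a,325,170,76,56);C=f(b,195,200,76,56);D=f(b,340,215,76,56)
cv2.imwrite('pics/z.png',np.vstack([np.hstack([A,B]),np.hstack([C,D])]))
```

```text
(no output)
```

View pics/z.png

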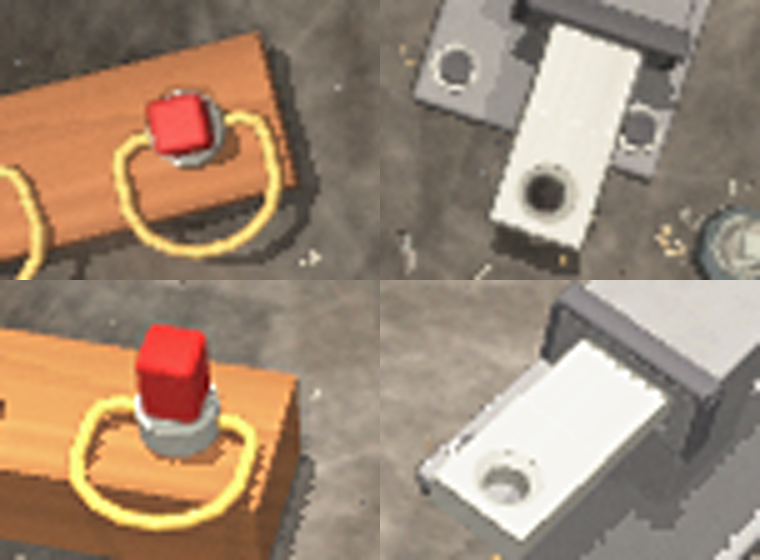

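Run:
```python
from h import *
t=r.snapshot('top');s=r.snapshot('scene')
P=lambda n,x:print(n,x)
P('hole top',onz(t,358,208.4,.1));P('hole scene',onz(s,365.2,256,.1))
P('grip top',onz(t,231,219.4,.1));P('grip scene',onz(s,229.4,212.4,.1))
def ang(n,a,b,z,c=t):
    d=onz(c,*b,z)-onz(c,*a,z);print(n,np.degrees(np.arctan2(d[1],d[0])),np.linalg.norm(d))
ang('bar L',(347.4,213.6),(360,175),.1);ang('bar R',(365,219.6),(377,181),.1)
A=lambda x,y:(195+x/5,195+y/5)
ang('rack edge(+90)',A(295,185),A(60,240),.05); ang('rack top edge',A(260,33),A(0,103),.05)
ang('hinge',A(225,115),A(150,140),.06)
ang('ring sides',A(275,180),A(120,190),.06)
P('ring far',onz(t,*A(195,253),.058))
ang('bar scene L',(340+55/5,215+192/5),(340+205/5,215+60/5),.1,s)
ang('ring x scene',(195+155/5,200+243/5),(195+178/5,200+150/5),.058,s)
```

```text
hole top [0.5049 0.0218 0.1   ]
hole scene [0.5015 0.0189 0.1   ]
grip top [0.4832 0.2897 0.1   ]
grip scene [0.4853 0.29   0.1   ]
bar L -19.112694215429944 0.08686040530482918
bar R -18.51308551689776 0.08637107959425946
rack edge(+90) 102.83316390279508 0.10663413244092691
rack top edge 104.84596015087575 0.11957327859170183
hinge 108.17960031759277 0.03465961435685309
ring sides 93.34913235397632 0.06806883344550367
ring far [0.4281 0.2873 0.058 ]
bar scene L -20.462309481401473 0.08743825443856429
ring x scene 18.08052444941501 0.04570905106704129
```

Emit:
{"api": "arm_command", "payload": {"steps": [0,-35.5,48.4,0,0,0,0,-35.5,48.4,0,0,0,0,-35.5,48.4,0,0,0,0,-35.5,48.4,0,0,0,0,-35.5,48.4,0,0,0,0,-35.5,48.4,0,0,0,0,-35.5,48.4,0,0,0,0,0,0,-10,0,0,0,0,0,-10,0,0,0,0,0,-10,0,0], "claw": 55}}

```text
time: 1.85
tcp_pos: [0.4842, 0.2901, 0.231]
orientation: [[0.0, -0.142, 0.99], [0.0, 0.99, 0.142], [-1.0, 0.0, 0.0]]
force: [0.4, -0.4, 0.5]
width: 0.0551
```

Run:
```python
from h import *
from scipy.optimize import least_squares
w=snap('wrist','w1')
for t in('linchpin_grip','linchpin_ring','spare_grip'):
    for d in r.spot_in('wrist',t)[:2]: print(t,np.round(d['extent'],1),round(d['score'],2))
print(np.array(w['pose']),np.array(w['intrinsics'])[0]); o=r.get_obs();print(o['tcp_pos'],o['orientation'],o['joint_positions'],o['time'])
print('grip guess px',proj(w,[.4842,.2898,.1]))
s=r.snapshot('scene');t=r.snapshot('top')
f=lambda p:np.r_[proj(t,p)-[440,222],proj(s,p)-[455,295]]
q=least_squares(f,[.5,-.1,.1]);print('vise',q.x,q.fun)
```

```text
linchpin_grip [237.3 132.   81.7  86.8] 0.81
linchpin_ring [235.3 129.9  83.2  71.8] 0.81
spare_grip [351.5 114.2  83.5  93.7] 0.71
[[-0.1417  0.9604  0.24    0.4169]
 [ 0.9899  0.1376  0.034   0.2816]
 [-0.0004  0.2424 -0.9702  0.3846]
 [ 0.      0.      0.      1.    ]] [361.5998   0.     277.3195]
[0.4841 0.2904 0.231 ] [[ 0.0001 -0.1322  0.9912]
 [ 0.0001  0.9912  0.1322]
 [-1.      0.0001  0.0001]] [ 28.5919   9.5747 115.2046   0.002   55.2157 -69.0043] 2.05
grip guess px [275.6358 206.4093]
vise [ 0.4743 -0.1417  0.1236] [ 0.2423 -0.107  -0.2098  0.0418]
```

View pics/w1.png

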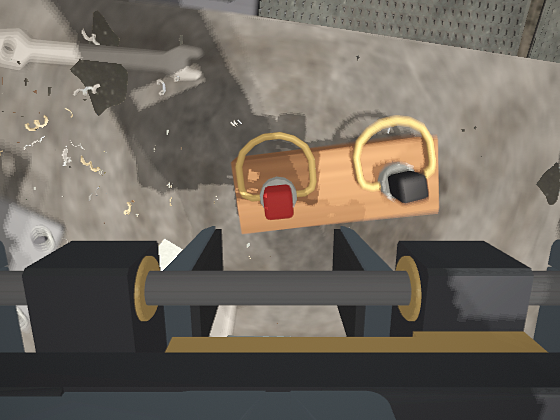

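Run:
```python
from h import *
w=r.snapshot('wrist');im=np.asarray(w['img'],np.uint8)
hsv=cv2.cvtColor(im,cv2.COLOR_RGB2HSV)
m=((hsv[...,0]<6)|(hsv[...,0]>174))&(hsv[...,1]>190)&(hsv[...,2]>60)
m[:, :240]=0;m[:,320:]=0;m[230:]=0
v,u=np.nonzero(m);print(u.min(),u.max(),v.min(),v.max(),len(u))
y=(hsv[...,0]>20)&(hsv[...,0]<32)&(hsv[...,1]>110)&(hsv[...,2]>110)
y[:,:230]=0;y[:,325:]=0;y[:120]=0;y[215:]=0
b,a=np.nonzero(y);
P=np.array([onz(w,x,z,.058)[:2] for x,z in zip(a,b)])
print(len(P),P.min(0),P.max(0))
for yaw in range(-4,22,3):
    c,s=np.cos(np.radians(yaw)),np.sin(np.radians(yaw))
    q=(P-[.4842,.2898])@np.array([[c,-s],[s,c]])  # coords in pin frame
    far=q[q[:,0]<-.035]
    print(yaw,q.min(0),q.max(0),'mid y',(q[:,1].min()+q[:,1].max())/2, 'far-slope',np.polyfit(far[np.abs(far[:,1])<.02,1],far[np.abs(far[:,1])<.02,0],1)[0])
z=im[115:235,225:325].copy();cv2.imwrite('pics/z2.png',cv2.resize(cv2.cvtColor(z,cv2.COLOR_RGB2BGR),None,fx=5,fy=5,interpolation=cv2.INTER_CUBIC))
```

```text
263 291 185 218 106
329 [0.4271 0.2508] [0.4903 0.3241]
-4 [-0.0569 -0.0404] [0.0079 0.0331] mid y -0.0036612387429651033 far-slope 0.2580945517414871
-1 [-0.0571 -0.0393] [0.0066 0.034 ] mid y -0.002679089052817607 far-slope 0.25140466829917385
2 [-0.0572 -0.0382] [0.0053 0.0348] mid y -0.0016895961657975404 far-slope 0.24821539194414427
5 [-0.0571 -0.0369] [0.0045 0.0355] mid y -0.0006954722131294055 far-slope 0.25007874497526883
8 [-0.0569 -0.0357] [0.0036 0.0361] mid y 0.00023971938646958485 far-slope 0.2517533455166037
11 [-0.0567 -0.0344] [0.0028 0.0369] mid y 0.0012464057766183485 far-slope 0.23757333901036665
14 [-0.0565 -0.0334] [0.0027 0.0379] mid y 0.0022780236198166465 far-slope 0.26303532925291245
17 [-0.056  -0.0327] [0.004  0.0393] mid y 0.003284367160355326 far-slope 0.24635473633115781
20 [-0.056 -0.032] [0.0053 0.0406] mid y 0.004281708478801029 far-slope 0.23757755854520862
```

View pics/z2.png

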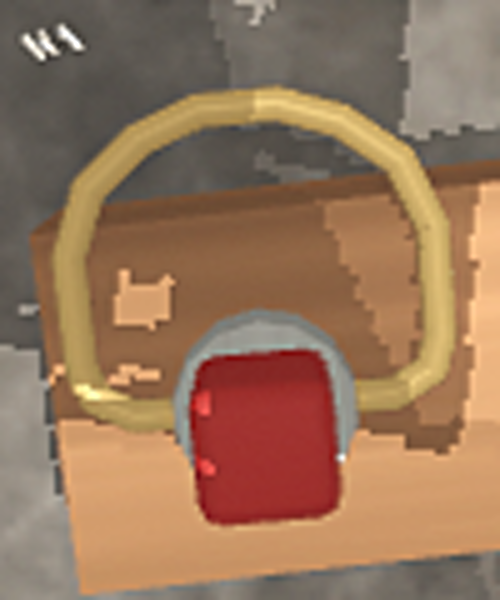

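Emit:
{"api": "arm_command", "payload": {"steps": [0,0,0,-6,0,0,45,0.5,0,0,0,0,45,0,0,0,0,0,35,0,0,0,0,0,22,0,0,0,0,0,0,0,0,0,0,0], "claw": 55}}

```text
time: 2.95
tcp_pos: [0.4831, 0.2904, 0.0826]
orientation: [[-0.002, -0.238, 0.971], [-0.001, 0.971, 0.238], [-1.0, -0.001, -0.003]]
force: [0.3, -0.3, 0.0]
width: 0.0549
```

Emit:
{"api": "arm_command", "payload": {"steps": [0,0,0,0,0,0,0,0,0,0,0,0,0,0,0,0,0,0,0,0,0,0,0,0], "claw": 15, "force": 30}}

```text
time: 3.45
tcp_pos: [0.4843, 0.291, 0.0846]
orientation: [[0.001, -0.239, 0.971], [0.0, 0.971, 0.239], [-1.0, 0.0, 0.001]]
force: [-0.7, -1.0, 6.7]
width: 0.024
```

Emit:
{"api": "arm_command", "payload": {"steps": [-30,0,0,0,0,0,-50,0,0,0,0,0,-40,0,0,0,0,0,0,-45,-6,0,0,0,0,-45,-6,0,0,0,0,-45,-6,0,0,0,0,-45,-6,0,0,0,0,0,0,10.5,0,0,0,0,0,10.5,0,0,0,0,0,10.5,0,0]}}

```text
time: 4.7
tcp_pos: [0.5035, 0.1101, 0.2039]
orientation: [[-0.0, 0.31, 0.951], [-0.0, 0.951, -0.31], [-1.0, -0.0, -0.0]]
force: [-0.0, -0.2, -1.6]
width: 0.0239
```

Run:
```python
from h import *
w=snap('wrist','w2');o=r.get_obs();print(o['tcp_pos'],o['orientation'],o['width'],o['force'],o['time'])
print('hole guess',proj(w,[.5032,.0203,.1]))
for d in r.spot_in('wrist','hitch_hole')[:2]: print(np.round(d['extent'],1),round(d['score'],2))
```

```text
[0.5035 0.1102 0.2039] [[-0.0003  0.3185  0.9479]
 [ 0.      0.9479 -0.3185]
 [-1.     -0.0001 -0.0002]] 0.024221470858760256 [-1.2359 -0.6373 -1.259 ] 4.75
hole guess [162.8458 250.8974]
[135.  221.3 117.9 116.4] 0.84
```

View pics/w2.png

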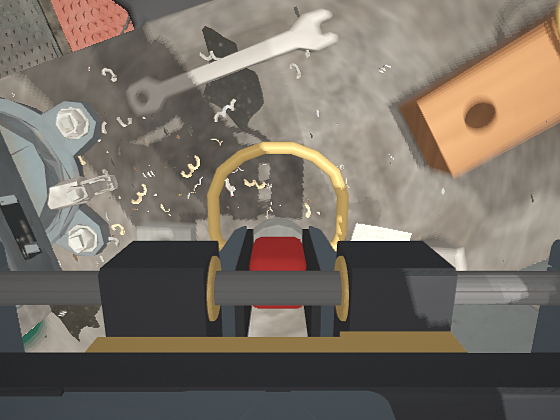

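The red pin is held and its ring lies straight along the tool (245–310, 145–240). The bar end is at about (165,235), but the gripper hides the hole. I'll move forward to uncover it.

Emit:
{"api": "arm_command", "payload": {"steps": [0,0,25,0,0,0,0,0,25,0,0,0,0,0,0,0,0,0,0,0,0,0,0,0]}}

```text
time: 5.3
tcp_pos: [0.5507, 0.0952, 0.2036]
orientation: [[-0.001, 0.301, 0.954], [-0.0, 0.954, -0.301], [-1.0, -0.0, -0.001]]
force: [-0.2, 0.2, -2.5]
width: 0.0235
```

Run:
```python
from h import *
w=snap('wrist','w3');o=r.get_obs();print(o['tcp_pos'],o['orientation'],o['width'],o['force'],o['time'])
g=proj(w,[.5032,.0203,.1]);print('hole guess',g)
im=cv2.imread('pics/w3.png');x,y=int(g[0])-60,int(g[1])-60;x=max(x,0);print(x,y)
c=cv2.resize(im[y:y+120,x:x+200],None,fx=4,fy=4,interpolation=cv2.INTER_CUBIC);cv2.imwrite('pics/z3.png',c)
```

```text
[0.5506 0.0953 0.2037] [[-0.0007  0.3016  0.9534]
 [-0.0001  0.9534 -0.3016]
 [-1.     -0.0003 -0.0007]] 0.02388014274621977 [-0.2878  0.1183 -2.2803] 5.35
hole guess [157.1186 185.4485]
97 125
```

View pics/z3.png

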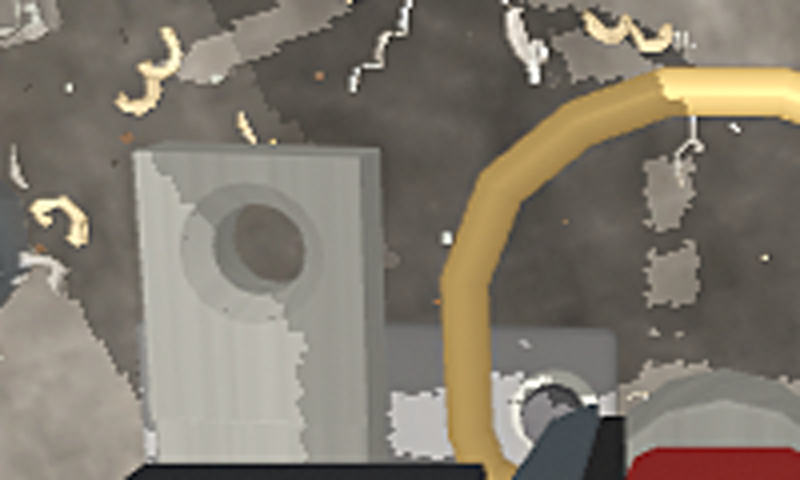

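Run:
```python
from h import *
w=r.snapshot('wrist')
A=lambda x,y:(97+x/4,125+y/4)
h=onz(w,*A(251,253),.1);print('hole',h)
for a,b in(((133,152),(158,460)),((360,155),(368,460)),((133,152),(360,152))):
    d=onz(w,*A(*b),.1)-onz(w,*A(*a),.1);print(np.degrees(np.arctan2(d[1],d[0])),np.linalg.norm(d))
o=r.get_obs();R=np.array(o['orientation']);p=np.array(o['tcp_pos'])
print(p,np.array(w['pose'])[:3,3])
for H in (h,[.5032,.0203,.1]):print('tool shift mm',1e3*R.T@(np.array(H)-p))
print('yaw',np.degrees(np.arctan2(R[1,2],R[0,2])))
```

```text
hole [0.5056 0.0214 0.1   ]
-18.514464039718302 0.05754702900304461
-19.49504013030179 0.05703524028170191
72.46257367237598 0.04031598120344994
[0.5506 0.0953 0.2038] [0.4858 0.1169 0.3573]
tool shift mm [103.8454 -84.0394 -20.5915]
tool shift mm [103.8466 -85.8117 -22.5251]
yaw -17.56713884154299
```

Emit:
{"api": "arm_command", "payload": {"steps": [0,0,-20.5,1.2,0,0,0,-42,0,0,0,0,0,-42.5,0,0,0,0,0,0,0,0,0,0,20,0,0,0,0,0,18,0,0,0,0,0,10,0,0,0,0,0,0,0,0,0,0,0]}}

```text
time: 6.4
tcp_pos: [0.5042, 0.0217, 0.1553]
orientation: [[-0.001, 0.323, 0.946], [-0.0, 0.946, -0.323], [-1.0, -0.0, -0.001]]
force: [-0.8, -0.4, -0.8]
width: 0.0241
```

Run:
```python
from h import *
o=r.get_obs();print(o['tcp_pos'],o['force'],o['ft_torque'],o['joint_positions'])
s=snap('scene','s4');t=snap('top','t4')
a=cv2.imread('pics/s4.png')[190:290,320:440];b=cv2.imread('pics/t4.png')[150:250,300:420]
cv2.imwrite('pics/z4.png',np.hstack([cv2.resize(x,None,fx=3.3,fy=3.3,interpolation=cv2.INTER_CUBIC) for x in(a,b)]))
```

```text
[0.5042 0.0217 0.1553] [-0.7804 -0.4283 -0.7692] [ 0.0486  0.0033 -0.0285] [ -0.1808  10.6899 123.7381  -0.0087  45.6385 -71.337 ]
```

View pics/z4.png

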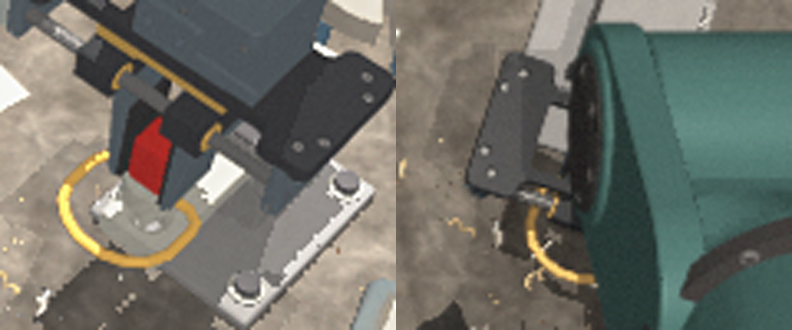

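No contact force and the tip is about 9 mm below the bar top, so the pin is in the hole. I'll continue down slowly.

Emit:
{"api": "arm_command", "payload": {"steps": [8,0,0,0,0,0,7,0,0,0,0,0,3,0,0,0,0,0,0,0,0,0,0,0]}}

```text
time: 7.0
tcp_pos: [0.5044, 0.0214, 0.1377]
orientation: [[-0.0, 0.323, 0.946], [-0.0, 0.946, -0.323], [-1.0, -0.0, -0.0]]
force: [1.0, -1.1, -2.0]
width: 0.024
```

Emit:
{"api": "arm_command", "payload": {"steps": [1.5,0,0,0,0,0,1.5,0,0,0,0,0,0,0,0,0,0,0]}}

```text
time: 7.38
tcp_pos: [0.5045, 0.0214, 0.1349]
orientation: [[-0.0, 0.323, 0.946], [-0.0, 0.946, -0.323], [-1.0, -0.0, -0.0]]
force: [0.1, -0.6, -1.8]
width: 0.0234
```

Emit:
{"api": "arm_command", "payload": {"steps": [1,0,0,0,0,0,0,0,0,0,0,0]}}

```text
time: 7.62
tcp_pos: [0.5046, 0.0214, 0.1346]
orientation: [[-0.0, 0.323, 0.946], [0.0, 0.946, -0.323], [-1.0, -0.0, -0.0]]
force: [-4.6, -1.2, 11.2]
width: 0.0238
```

Emit:
{"api": "arm_command", "payload": {"steps": [1,0,0,0,0,0,0,0,0,0,0,0]}}

```text
time: 7.88
tcp_pos: [0.5048, 0.0214, 0.1345]
orientation: [[-0.0, 0.323, 0.946], [-0.0, 0.946, -0.323], [-1.0, -0.0, -0.0]]
force: [-11.9, -1.7, 29.2]
width: 0.0234
```

Emit:
{"api": "arm_command", "payload": {"steps": [-1.6,0,0,0,0,0,0,0,0,0,0,0]}}

```text
time: 8.12
tcp_pos: [0.5046, 0.0214, 0.1347]
orientation: [[0.0, 0.323, 0.946], [-0.0, 0.946, -0.323], [-1.0, 0.0, 0.0]]
force: [1.1, -0.5, -2.9]
width: 0.0237
```

Emit:
{"api": "arm_command", "payload": {"steps": [0,0,0,0,0,0,0,0,0,0,0,0,0,0,0,0,0,0,-10,0,0,0,0,0,-25,0,0,0,0,0,-25,0,0,0,0,0], "claw": 45}}

```text
time: 8.88
tcp_pos: [0.5045, 0.0214, 0.1958]
orientation: [[0.0, 0.323, 0.946], [0.0, 0.946, -0.323], [-1.0, 0.0, 0.0]]
force: [0.1, -0.6, 0.3]
width: 0.0452
```

Emit:
{"api": "arm_command", "payload": {"steps": [0,0,-26,0,0,0,0,0,-26,0,0,0,0,0,0,0,0,0,0,0,0,0,0,0,0,0,0,0,0,0], "claw": 0}}

```text
time: 9.5
tcp_pos: [0.456, 0.0381, 0.1948]
orientation: [[0.0, 0.323, 0.946], [-0.0, 0.946, -0.323], [-1.0, 0.0, 0.0]]
force: [1.0, 0.9, -0.5]
width: 0.0008
```

Run:
```python
from h import *
o=r.get_obs();print(o['tcp_pos'],o['force'],o['width'],o['time'])
snap('wrist','w5');snap('scene','s5')
a=cv2.imread('pics/s5.png')[170:310,310:450];b=cv2.imread('pics/w5.png')
cv2.imwrite('pics/z5.png',np.hstack([cv2.resize(a,(420,420)),b[:,90:470]]))
```

```text
[0.456  0.0381 0.1948] [ 1.0482  0.8644 -0.4663] 0.0007522751898527805 9.5
```

View pics/z5.png

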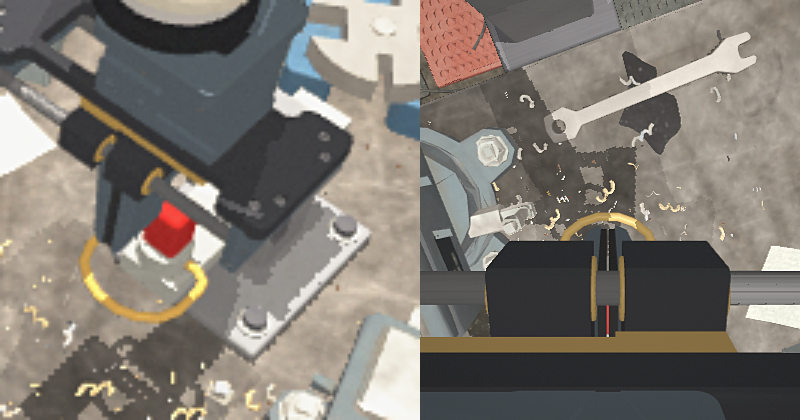

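Pin is seated and the ring is level and open, with the closed fingers above its far side. Pressing down.

Emit:
{"api": "arm_command", "payload": {"steps": [30,0,0,0,0,0,25,0,0,0,0,0,8,0,0,0,0,0,4,0,0,0,0,0,0,0,0,0,0,0]}}

```text
time: 10.22
tcp_pos: [0.4557, 0.0382, 0.128]
orientation: [[0.0, 0.323, 0.946], [0.0, 0.946, -0.323], [-1.0, 0.0, 0.0]]
force: [0.1, -0.4, 0.4]
width: 0.0001
```

Emit:
{"api": "arm_command", "payload": {"steps": [4,0,0,0,0,0,4,0,0,0,0,0,4,0,0,0,0,0,4,0,0,0,0,0,4,0,0,0,0,0,2,0,0,0,0,0,0,0,0,0,0,0]}}

```text
time: 11.1
tcp_pos: [0.4552, 0.0382, 0.1054]
orientation: [[-0.0, 0.323, 0.946], [-0.0, 0.946, -0.323], [-1.0, -0.0, -0.0]]
force: [-0.2, 0.8, -0.5]
width: 0.0006
```

Run:
```python
from h import *
o=r.get_obs();print(o['tcp_pos'],o['force'],o['width'],o['time'])
snap('scene','s6')
a=cv2.imread('pics/s6.png')[190:290,310:430]
cv2.imwrite('pics/z6.png',cv2.resize(a,(720,600),interpolation=cv2.INTER_CUBIC))
```

```text
[0.4552 0.0382 0.1054] [-0.2088  0.8476 -0.5076] 0.000616025013127288 11.1
```

View pics/z6.png

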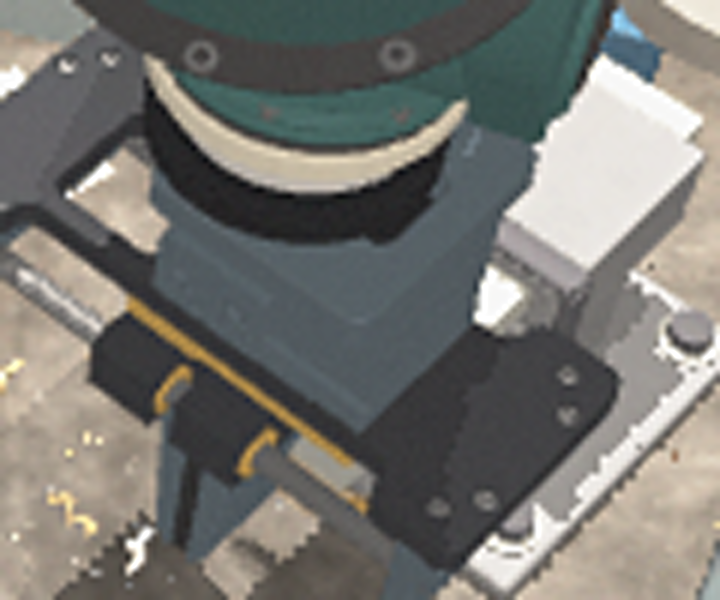

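The ring has left its open position and the tool feels no force, so it has probably snapped shut. I'll retreat straight up, move aside, and check. This is picture 11.

Emit:
{"api": "arm_command", "payload": {"steps": [-30,0,0,0,0,0,-50,0,0,0,0,0,-50,0,0,0,0,0,-40,0,0,0,0,0,0,55,0,0,0,0,0,55,0,0,0,0,0,55,0,0,0,0,0,40,0,0,0,0,0,0,0,0,0,0]}}

```text
time: 12.28
tcp_pos: [0.5219, 0.2342, 0.2754]
orientation: [[-0.0, 0.321, 0.947], [0.0, 0.947, -0.321], [-1.0, 0.0, -0.0]]
force: [0.0, 0.0, 0.5]
width: 0.0004
```

Run:
```python
from h import *
o=r.get_obs();print(o['tcp_pos'],o['force'],o['time'])
s=snap('scene','s7');t=snap('top','t7')
a=cv2.imread('pics/s7.png')[215:295,330:430];b=cv2.imread('pics/t7.png')[165:245,310:410]
cv2.imwrite('pics/z7.png',np.hstack([cv2.resize(x,None,fx=4,fy=4,interpolation=cv2.INTER_CUBIC) for x in(a,b)]))
for c in('scene','top'):
  for n in('linchpin_grip','linchpin_ring','spare_grip'):
    for d in r.spot_in(c,n)[:1]:print(c,n,np.round(d['extent'],1),round(d['score'],2))
print('seated top of grip px',proj(s,[.5045,.0212,.15]),proj(t,[.5045,.0212,.15]))
```

```text
[0.5219 0.2342 0.2754] [0.0294 0.0087 0.516 ] 12.275
scene linchpin_grip [346.3 231.2  34.8  44.4] 0.62
scene linchpin_ring [349.1 240.7  30.7  37.8] 0.45
scene spare_grip [158.  201.1  37.   43.4] 0.85
top linchpin_grip [343.7 200.8  31.7  17.4] 0.76
top spare_grip [170.5 223.6  32.5  35.9] 0.77
seated top of grip px [368.604  237.7918] [363.3134 206.5067]
```

View pics/z7.png

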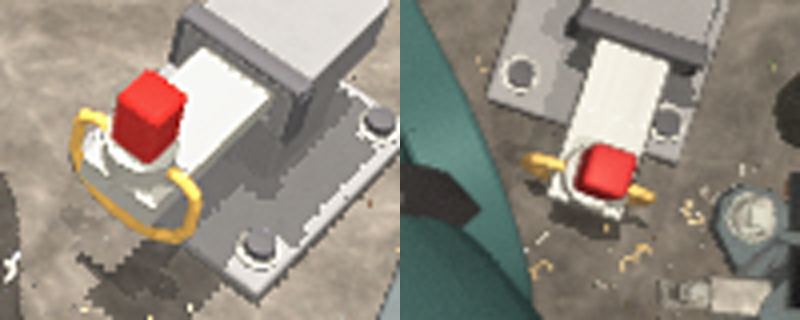

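The ring hangs shut round the bar: edge-on in the top view, below the bar in the scene view. My pixel check on the grip height is slightly ambiguous, so I'll touch the grip top with the closed fingers to confirm it's home (expected contact at TCP z ≈ 0.167).

Emit:
{"api": "arm_command", "payload": {"steps": [0,-51.8,13,0,0,0,0,-51.8,13,0,0,0,0,-51.8,13,0,0,0,0,-51.8,13,0,0,0,40,0,0,0,0,0,40,0,0,0,0,0,14,0,0,0,0,0,0,0,0,0,0,0,0,0,0,0,0,0]}}

```text
time: 13.8
tcp_pos: [0.5047, 0.0194, 0.1829]
orientation: [[0.002, 0.323, 0.946], [0.0, 0.946, -0.323], [-1.0, 0.001, 0.002]]
force: [0.4, -0.4, 0.6]
width: 0.0004
```

Emit:
{"api": "arm_command", "payload": {"steps": [3,0,0,0,0,0,3,0,0,0,0,0,2,0,0,0,0,0,0,0,0,0,0,0]}}

```text
time: 14.3
tcp_pos: [0.5037, 0.0193, 0.1734]
orientation: [[-0.0, 0.323, 0.946], [0.0, 0.946, -0.323], [-1.0, -0.0, -0.0]]
force: [0.0, -0.1, 0.1]
width: 0.0003
```

Emit:
{"api": "arm_command", "payload": {"steps": [2,0,0,0,0,0,2,0,0,0,0,0,1,0,0,0,0,0,0,0,0,0,0,0]}}

```text
time: 14.8
tcp_pos: [0.5037, 0.0193, 0.1684]
orientation: [[-0.0, 0.323, 0.946], [-0.0, 0.946, -0.323], [-1.0, -0.0, -0.0]]
force: [0.3, 0.2, -0.1]
width: 0.0001
```

Emit:
{"api": "arm_command", "payload": {"steps": [1,0,0,0,0,0,0,0,0,0,0,0]}}

```text
time: 15.05
tcp_pos: [0.5038, 0.0193, 0.1675]
orientation: [[-0.0, 0.323, 0.946], [-0.0, 0.946, -0.323], [-1.0, -0.0, -0.0]]
force: [0.3, 0.4, 0.2]
width: 0.0002
```

No contact down to TCP z 0.1675, so the grip top is no higher than 0.1505 and the pin is home. Retreating for the final look.

Emit:
{"api": "arm_command", "payload": {"steps": [-40,0,0,0,0,0,-50,0,0,0,0,0,-20,0,0,0,0,0,0,55,0,0,0,0,0,55,0,0,0,0,0,55,0,0,0,0,0,40,0,0,0,0,0,0,0,0,0,0,0,0,0,0,0,0]}}

```text
time: 16.18
tcp_pos: [0.5697, 0.2129, 0.2773]
orientation: [[-0.001, 0.323, 0.946], [-0.0, 0.946, -0.323], [-1.0, -0.0, -0.0]]
force: [-0.8, -0.0, -0.6]
width: 0.0007
```

Run:
```python
from h import *
o=r.get_obs();print(o['tcp_pos'],o['force'],o['time'])
s=snap('scene','s8')
a=cv2.imread('pics/s8.png')[190:290,145:445]
cv2.imwrite('pics/z8.png',cv2.resize(a,None,fx=2.6,fy=2.6,interpolation=cv2.INTER_CUBIC))
```

```text
[0.5697 0.2129 0.2773] [-0.8148 -0.037  -0.5692] 16.175
```

View pics/z8.png

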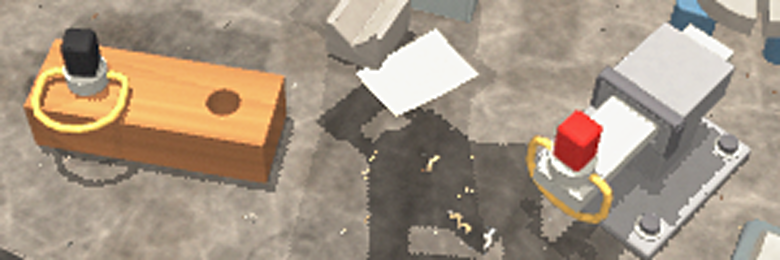

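The black pin is still in the rack, the red pin is home with its ring shut round the bar, and the robot is clear.

```bash
python3 -c "
from h import *
print(r.sign_off())"
```

```text
the job is handed in; nothing more can be done
None
```

The red linchpin is fully home in the drawbar's hole, with its ring snapped shut over the bar's free end. The arm let go and moved clear, and I handed the job in at about 16 s.

- **Seating:** The pin stopped at TCP z = 0.1345 m, as predicted, with about 29 N of push. Afterwards I lowered the closed fingers over the grip to z = 0.1675 m and met nothing, so the grip top is at or below 150.5 mm (150 mm expected). I checked because the camera estimate of the grip's height was off by a few pixels.
- **Ring:** I pressed its far side about 23 mm below level, and the tool then felt no force. The last pictures show it hanging round the bar: edge-on from above, below the bar in the scene view. I did not measure its angle. The ring detector found it only weakly in the scene view (0.45) and not at all in the top view.
- **Black pin:** It is still standing in its rack hole in the final picture.

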